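# Weigh a batch of sample pots in a stacked tray pair

### The job

Weigh the batch of sample pots: press the scale's left key to zero it, then stand every large pot in the base tray on the scale, and lower the upper tray onto the base tray so that all four corner lugs drop into the sockets and it sits flush; do not drop it, keep hold until it is home. Stand every small pot in the upper tray as well, and only when the whole batch is in place press the middle key (total) and after it the right key (print), one key at a time and each fully down (left and right as the robot arm sees them). Leave the phone, the roll of tape and the calculator where they lie.

Things in the scene. Friction and masses are not known exactly. Their poses are not given: they have to be found in the camera images.
- large1_mid (a point): large sample pot: upright round jar, white with a blue cap, 44 mm diameter, 40 mm tall (about 90 g). This point: its centre, 20 mm above its underside; its z axis is up when it stands. May be absent (2 or 3 of the large pots are there, each standing on the bench)
- large2_mid (a point): large sample pot: upright round jar, white with a blue cap, 44 mm diameter, 40 mm tall (about 90 g). This point: its centre, 20 mm above its underside; its z axis is up when it stands. May be absent (2 or 3 of the large pots are there, each standing on the bench)
- large3_mid (a point): large sample pot: upright round jar, white with a blue cap, 44 mm diameter, 40 mm tall (about 90 g). This point: its centre, 20 mm above its underside; its z axis is up when it stands. May be absent (2 or 3 of the large pots are there, each standing on the bench)
- small1_mid (a point): small sample pot: upright round jar, white with a blue cap, 28 mm diameter, 32 mm tall (about 40 g). This point: its centre, 16 mm above its underside; its z axis is up when it stands. May be absent (1 to 3 of the small pots are there, each standing on the bench)
- small2_mid (a point): small sample pot: upright round jar, white with a blue cap, 28 mm diameter, 32 mm tall (about 40 g). This point: its centre, 16 mm above its underside; its z axis is up when it stands. May be absent (1 to 3 of the small pots are there, each standing on the bench)
- small3_mid (a point): small sample pot: upright round jar, white with a blue cap, 28 mm diameter, 32 mm tall (about 40 g). This point: its centre, 16 mm above its underside; its z axis is up when it stands. May be absent (1 to 3 of the small pots are there, each standing on the bench)
- upper_grip (a point): loose grey upper tray, 160 (its x) by 200 mm (its y), open top, about 0.35 kg. This point: middle of its carrying handle, a straight bar 14 mm wide (x), 110 mm long (y), its top 10 mm above this point and its underside 6 mm below. On the bench it stands on its lugs. Half a turn about z makes no difference
- upper_floor (a point): upper tray's inner floor at its centre, 48 mm below the handle point. A 6 mm thick divider under the handle, along y, parts the tray in two compartments of 73 mm (x) by 192 mm (y); divider and outer walls (4 mm thick) are 30 mm high above this floor
- upper: the same upper tray as a whole; origin at its centre, level with the lug tips, 64 mm below the handle point. Four black round lugs of 14 mm diameter with tapered tips hang 12 mm below its flat underside at x +-67, y +-87 mm
- base_rim (a point): centre of the base tray at rim height; axes along its sides, x pointing away from the keys. The grey base tray, 160 (x) by 200 mm (y), is fixed on the pan of the black bench scale (300 by 220 mm, fixed; place and yaw vary). Its corner sockets, 17.5 mm square, 20 mm deep, open up at x +-67, y +-87 mm. Seated, the upper tray's underside lies on this rim, its x parallel to this x (either way)
- base_floor (a point): centre of the base tray's inner floor, 56 mm below its rim; the inside is 152 mm (x) by 192 mm (y), less the four corner sockets, each taking 21.5 mm square off a corner; same axes as the rim point
- key_left (a joint): travel of the left (zero) key of the scale (m): 0 up, 0.006 fully down; springs back; about 5 N presses it fully, 4.2 mm down counts as pressed
- key_left_top (a point): centre of the top face of the left (zero) round key (22 mm diameter) on the scale's front panel; pressed straight down. The three keys stand in a row 55 mm apart; left and right as seen from the robot arm facing the scale (left is towards +y)
- key_middle (a joint): travel of the middle (total) key of the scale (m): 0 up, 0.006 fully down; springs back; about 5 N presses it fully, 4.2 mm down counts as pressed
- key_middle_top (a point): centre of the top face of the middle (total) round key (22 mm diameter) on the scale's front panel; pressed straight down. The three keys stand in a row 55 mm apart; left and right as seen from the robot arm facing the scale (left is towards +y)
- key_right (a joint): travel of the right (print) key of the scale (m): 0 up, 0.006 fully down; springs back; about 5 N presses it fully, 4.2 mm down counts as pressed
- key_right_top (a point): centre of the top face of the right (print) round key (22 mm diameter) on the scale's front panel; pressed straight down. The three keys stand in a row 55 mm apart; left and right as seen from the robot arm facing the scale (left is towards +y)
- phone_a: bystander: phone lying flat, 150 x 74 x 9 mm, beside the scale on the right; origin at the centre of its underside
- tape: bystander: roll of tape lying flat, 90 mm diameter, 24 mm high; origin at the centre of its underside
- calculator: bystander: pocket calculator, 120 x 75 x 14 mm; origin at the centre of its underside

How it is judged:
On the way, in this order (a step that is already met when the one before it is completed fails the run):
1. the left key is pressed fully down, alone (value of joint key_left above 0.0042 m and value of joint each of key_middle, key_right below 0.002 m), for 0.05 s.
2. every large pot stands in the base tray (x of large1_mid in the frame of base_floor between -0.078 and 0.078 m and y of large1_mid in the frame of base_floor between -0.098 and 0.098 m and z of large1_mid in the frame of base_floor between 0.008 and 0.032 m and angle between each of large1_mid, large2_mid, large3_mid's own z axis and vertical below 0.3 rad and x of large2_mid in the frame of base_floor between -0.078 and 0.078 m and y of large2_mid in the frame of base_floor between -0.098 and 0.098 m and z of large2_mid in the frame of base_floor between 0.008 and 0.032 m and x of large3_mid in the frame of base_floor between -0.078 and 0.078 m and y of large3_mid in the frame of base_floor between -0.098 and 0.098 m and z of large3_mid in the frame of base_floor between 0.008 and 0.032 m), for 0.2 s.
3. the upper tray, still held by the fingers, is down on the base tray (lugs in the sockets, within 5 mm of fully seated) with the large pots inside (all of step 2 and horizontal distance between upper_grip and base_rim below 0.005 m and z of upper_grip in the frame of base_rim between 0.047 and 0.057 m and angle between the x axis of upper_grip and the x axis of base_rim, either way round below 0.06 rad and angle between upper_grip's own z axis and vertical below 0.03 rad and contact force between the fingers and upper above 0.5 N), for 0.1 s.
4. the middle key is pressed fully down, alone, with every pot in place and the upper tray seated (all of step 2 and horizontal distance between upper_grip and base_rim below 0.005 m and z of upper_grip in the frame of base_rim between 0.047 and 0.0555 m and angle between the x axis of upper_grip and the x axis of base_rim, either way round below 0.06 rad and angle between upper_grip's own z axis and vertical below 0.03 rad and x of small1_mid in the frame of upper_grip between -0.078 and 0.078 m and y of small1_mid in the frame of upper_grip between -0.098 and 0.098 m and z of small1_mid in the frame of upper_grip between -0.042 and -0.022 m and angle between each of small1_mid, small2_mid, small3_mid's own z axis and vertical below 0.3 rad and x of small2_mid in the frame of upper_grip between -0.078 and 0.078 m and y of small2_mid in the frame of upper_grip between -0.098 and 0.098 m and z of small2_mid in the frame of upper_grip between -0.042 and -0.022 m and x of small3_mid in the frame of upper_grip between -0.078 and 0.078 m and y of small3_mid in the frame of upper_grip between -0.098 and 0.098 m and z of small3_mid in the frame of upper_grip between -0.042 and -0.022 m and value of joint key_middle above 0.0042 m and value of joint each of key_left, key_right below 0.002 m), for 0.05 s.
5. the right key is pressed fully down, alone (value of joint key_right above 0.0042 m and value of joint each of key_left, key_middle below 0.002 m), for 0.05 s.
At the end, for the whole second after the job is handed in: every large pot stands on the base tray's floor (tilt < 0.3 rad); the upper tray is seated: centred within 5 mm, height within 3.5 mm, yaw within 0.06 rad, level within 0.03 rad; every small pot stands on the upper tray's floor (tilt < 0.3 rad); all keys are up (all of step 2 and horizontal distance between upper_grip and base_rim below 0.005 m and z of upper_grip in the frame of base_rim between 0.047 and 0.0555 m and angle between the x axis of upper_grip and the x axis of base_rim, either way round below 0.06 rad and angle between upper_grip's own z axis and vertical below 0.03 rad and x of small1_mid in the frame of upper_grip between -0.078 and 0.078 m and y of small1_mid in the frame of upper_grip between -0.098 and 0.098 m and z of small1_mid in the frame of upper_grip between -0.042 and -0.022 m and angle between each of small1_mid, small2_mid, small3_mid's own z axis and vertical below 0.3 rad and x of small2_mid in the frame of upper_grip between -0.078 and 0.078 m and y of small2_mid in the frame of upper_grip between -0.098 and 0.098 m and z of small2_mid in the frame of upper_grip between -0.042 and -0.022 m and x of small3_mid in the frame of upper_grip between -0.078 and 0.078 m and y of small3_mid in the frame of upper_grip between -0.098 and 0.098 m and z of small3_mid in the frame of upper_grip between -0.042 and -0.022 m and value of joint each of key_left, key_middle, key_right below 0.001 m); the robot touches nothing.
It fails at once if a bystander (phone, tape, calculator) is moved more than 40 mm (distance of any of phone_a, tape, calculator from where it was at the start of the episode above 0.04 m).
It fails at once if two keys are pressed at once (value of joint each of key_left, key_middle above 0.003 m or value of joint each of key_middle, key_right above 0.003 m or value of joint each of key_left, key_right above 0.003 m).
Of large1, large2, large3 only 2 to 3 are there at a start; the rules pass over those that are not, and their reading is None.
Of small1, small2, small3 only 1 to 3 are there at a start; the rules pass over those that are not, and their reading is None.
At some moment in a run one of large1, large2, large3, small1, small2, small3, upper may be knocked a few centimetres aside while the robot is not near it.
It also fails if it takes over 210 s, if anything falls off the work surface, if the arm or the gripper's body presses on something with over 40 N, if the wrist force passes 120 N, or if a joint passes its speed limit or range.

### The arm

A 7-joint arm with a two-finger parallel gripper is mounted at the origin on the work surface. World frame = base frame: x ahead of the robot, y to its left, z up, the work surface at z = 0. Lengths are in m, angles in rad, forces in N, time in s.
With the tool pointing down it reaches from about 0.35 to 0.775 m from the base axis. Payload 3.1 kg.
Tool frame: the origin (TCP) lies at the very end of the fingers, on their centre line; the grasp point (between the pads) lies 19 mm behind it; z points along the fingers, y is the line along which they close (so a half turn about z gives the same grasp; the last joint's range is limited). The gripper opens to 85 mm and grips with 20 to 120 N. Pads are 22 mm wide; open, the fingers measure 114 mm over their backs; the gripper's body (76 mm by 85 mm) begins 54 mm behind the grasp point. The pads swing forward as they close: fully open they stand 13 mm farther back than shut.
Start: joints at [-1.194, 0.311, 0.014, 1.512, -0.004, 1.319, -0.027], TCP at [0.224, 0.502, 0.231] pointing down, gripper open.
Joint ranges: [-2.7, 2.7], [-0.3, 1.91], [-1.27, 1.3], [0.12, 2.57], [-1.44, 4.58], [0.2, 2.03], [-3.05, 3.05]. Speed limits (rad/s): [2.79, 2.79, 3.14, 3.14, 3.14, 3.14, 3.14].

### API

Orientations are given as a unit quaternion [w, x, y, z].
In Python, from plant import arm, capture, camera_info, job gives the robot as it stands.
- The arm moves only by the tool arm_command, never from a script. Its argument "rows" is one flat list of numbers, 7 for each row, row after row: the closure, from -1 (fully open) to 1 (shut), so that 0 is half open, then the shift along the tool's x, y, z in mm, then the turn, a rotation vector about the tool's x, y, z in rad. A call has 1 to 12 rows; each row is the pose to reach, as a shift and turn from the pose commanded when the call began, along the tool's axes at that moment; what a row does not reach only later rows make up. A row lasts 1/8 s, in which the tool goes at most 62.5 mm and 10.7 degrees, less where a joint would pass 70% of its speed; a pose out of reach is approached as far as the arm can. A call with a gripper value outside its range is refused whole. The fingers move at their own pace and stop on an object; the grip force is fixed at half the most. Time passes only in rows, so rows that repeat a pose let the fingers close. It gives the time, the measured TCP pose, the force, the opening and the grip force at its end, in the units of the state.
- arm.sense(): the state, without advancing time (a new reading comes with each control period).
- capture(name): name is "scene" or "top"; returns the picture (384x512x3 uint8, red, green, blue); there is no depth.
- camera_info(name): a dict with "K" (3x3 intrinsics, pixels), "k1" (the pictures are not rectified: a ray, as slopes to the right and down, at radius r is drawn at 1 + k1 r^2 times it, then the intrinsics apply), "T" (4x4, takes a point from camera to world coordinates). Camera axes: x right, y up, looking along -z (the intrinsics and any distortion apply to the point x, -y, -z); pixel columns grow to the right and rows downward; lengths in m; the calibration is good to about 2 mm. A picture is of the moment at which its call begins. camera_info takes no time and is no camera call.
- job.finish_job(): hands the job in; it is judged then, once.
The state is a dict: "t": time; "q": joint angles; "qd": joint speeds; "joint_efforts": joint torques, N m; "eef_pos": TCP position; "tool_rot": TCP orientation; "wrist_force": force on the tool from outside, world axes, zero at the start; "wrist_torque": the same for the moment, N m; "finger_gap": finger opening in m; "gripper_force": force on a finger pad.
Only numpy, scipy, OpenCV 4.12 (cv2) and the standard library are available. Lean on these libraries where they do the work, as an engineer would, in place of code of your own. Each camera call takes 0.05 s, during which the arm holds its last target. There are 200 camera calls.

## Working session

There is one attempt and no reset: what is moved stays moved. The work goes in short steps, Python scripts to look and compute and a tool call to move; the robot and the scene stay as the last step left them, time stands still between calls to the robot, and variables do not carry over. Pictures are saved under pics/ and viewed, at most 14 in all, crops included, and the job is handed in when it is done.

Besides the shell and the picture viewer there is one more tool, called after ">>>" in YAML: its name, and indented under it one key for each argument. arm_command: Moves the arm, as the interface text tells. Its arguments: {"type":"object","properties":{"rows":{"type":"array","items":{"type":"number"}}},"required":["rows"]}

```bash
ls; mkdir -p pics; cat > h.py <<'E'
import numpy as np,cv2
from plant import arm,capture,camera_info,job
from scipy.spatial.transform import Rotation as R
def ray(n,u,v):
    c=camera_info(n);K=np.array(c["K"]);T=np.array(c["T"])
    d=np.array([(u-K[0,2])/K[0,0],(v-K[1,2])/K[1,1]])
    s=d.copy()
    for _ in range(20): s=d/(1+c["k1"]*(s@s))
    return T[:3,3],T[:3,:3]@np.array([s[0],-s[1],-1])
def at(n,u,v,z):
    o,d=ray(n,u,v);return (o+d*(z-o[2])/d[2])[:2]
def proj(n,p):
    c=camera_info(n);K=np.array(c["K"]);T=np.array(c["T"])
    q=T[:3,:3].T@(np.array(p)-T[:3,3]);s=np.array([q[0],-q[1]])/-q[2];s=s*(1+c["k1"]*(s@s))
    return K[0,0]*s[0]+K[0,2],K[1,1]*s[1]+K[1,2]
def snap(n,f):
    im=capture(n)[:,:,::-1].copy();cv2.imwrite(f"pics/{f}.png",im);return im
def rot():
    q=arm.sense()["tool_rot"];return R.from_quat([q[1],q[2],q[3],q[0]])
def state():
    s=arm.sense();print("t",s["t"],"tcp",np.round(s["eef_pos"],4),"gap",s["finger_gap"],"F",np.round(s["wrist_force"],1),"gf",s["gripper_force"]);print(np.round(rot().as_matrix(),3),"q",np.round(s["q"],2))
E
python3 - <<'E'
from h import *
for n in("top","scene"):
    im=snap(n,n+"0");c=camera_info(n);print(n,np.round(c["K"],1).tolist(),c["k1"],np.round(c["T"],3).tolist())
state()
E
```

```text
pics
top [[443.8, 0.0, 252.5], [0.0, 443.8, 193.8], [0.0, 0.0, 1.0]] -0.13506423846065793 [[-0.015, 0.995, -0.1, 0.35], [-1.0, -0.017, -0.018, 0.017], [-0.019, 0.1, 0.995, 1.608], [0.0, 0.0, 0.0, 1.0]]
scene [[366.3, 0.0, 253.9], [0.0, 366.3, 193.7], [0.0, 0.0, 1.0]] -0.07236611721529446 [[0.143, -0.834, 0.533, 1.007], [0.99, 0.12, -0.077, -0.053], [0.0, 0.538, 0.843, 0.889], [0.0, 0.0, 0.0, 1.0]]
t 0.1 tcp [0.2234 0.5019 0.2303] gap 0.08530396170014472 F [0.1 1.5 0. ] gf 0.0
[[-0.914  0.407 -0.001]
 [ 0.407  0.914 -0.002]
 [-0.    -0.002 -1.   ]] q [-1.19  0.31  0.01  1.51 -0.    1.32 -0.03]
```

View pics/top0.png

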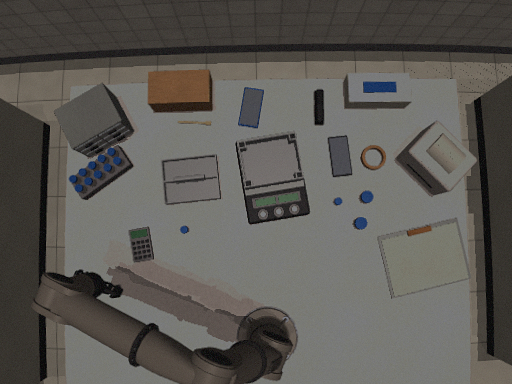

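View pics/scene0.png

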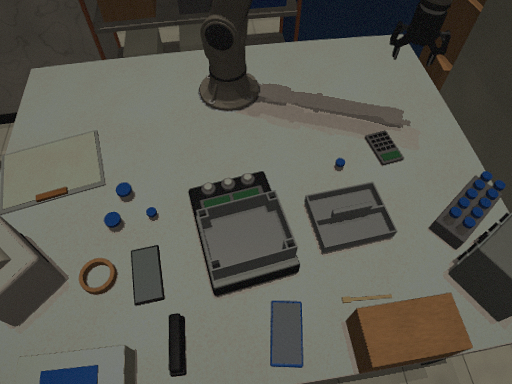

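The top view shows the scale at about (272,178) with keys at (263..295, 212) and the upper tray at (191,180). The large pots are at (367,197) and (361,223), the small pots at (338,201) and (184,229). The rack at (100,172) is a distractor. The scene view agrees.

```bash
python3 - <<'E'
from h import *
t=cv2.imread("pics/top0.png");s=cv2.imread("pics/scene0.png")
g=lambda im:np.clip(im.astype(float)*1.6,0,255).astype(np.uint8)
a=cv2.resize(g(t[125:235,155:315]),None,fx=5,fy=5,interpolation=cv2.INTER_CUBIC);cv2.imwrite("pics/c1.png",a)
b=cv2.resize(g(s[165:295,180:400]),None,fx=3.6,fy=3.6,interpolation=cv2.INTER_CUBIC);cv2.imwrite("pics/c2.png",b)
for n,im in(("top",t),("scene",s)):
    h=cv2.cvtColor(im,cv2.COLOR_BGR2HSV);m=cv2.inRange(h,(100,150,60),(125,255,255))
    k,l,st,c=cv2.connectedComponentsWithStats(m)
    for i in range(1,k):
        if st[i,4]>8: print(n,np.round(c[i],1),st[i,2:5],at(n,*c[i],.04).round(4),at(n,*c[i],.032).round(4))
E
```

```text
top [379.4  86.5] [ 32  10 316] [ 0.897  -0.4297] [ 0.8998 -0.432 ]
top [248.8 125.4] [19  4 22] [0.7561 0.0546] [0.7581 0.0548]
top [110.7 151.1] [ 7  7 39] [0.6735 0.5624] [0.6752 0.5652]
top [101.  157.9] [ 7  7 43] [0.649  0.5989] [0.6506 0.6018]
top [116.5 160.1] [ 8  7 42] [0.6393 0.5396] [0.6408 0.5422]
top [ 91.7 164.9] [ 8  7 41] [0.624  0.6338] [0.6254 0.6369]
top [107. 167.] [ 7  7 41] [0.6145 0.575 ] [0.6159 0.5778]
top [ 81.9 171.8] [ 7  7 42] [0.5991 0.6706] [0.6003 0.6739]
top [ 97.4 173.9] [ 8  7 46] [0.59   0.6111] [0.5912 0.6141]
top [ 72.6 178.6] [ 7  8 38] [0.5747 0.7062] [0.5759 0.7098]
top [ 87.8 180.9] [ 7  7 42] [0.5648 0.647 ] [0.5659 0.6502]
top [ 78.2 187.7] [ 7  8 45] [0.5404 0.6834] [0.5414 0.6868]
top [366.5 196.6] [12 11 99] [ 0.4901 -0.361 ] [ 0.4908 -0.3629]
top [338.  200.9] [ 7  7 36] [ 0.4765 -0.258 ] [ 0.4771 -0.2594]
top [360.5 222.8] [ 12  12 108] [ 0.3974 -0.3358] [ 0.3976 -0.3376]
top [183.9 229.3] [ 7  6 35] [0.3846 0.2902] [0.3847 0.2916]
scene [340.1 161.7] [ 9  7 47] [0.3958 0.2899] [0.39   0.2931]
scene [486.8 175. ] [10  9 60] [0.5028 0.
[... 418 characters left out ...]
2 201.9] [11  9 73] [0.5889 0.6607] [0.585  0.6674]
scene [455.7 211.1] [11 10 78] [0.6042 0.5619] [0.6005 0.5677]
scene [477.5 211.4] [10 10 74] [0.6145 0.6235] [0.6108 0.6299]
scene [150.8 211.4] [ 9  8 59] [ 0.4861 -0.2576] [ 0.4812 -0.2595]
scene [111.7 218.5] [ 15  14 168] [ 0.4936 -0.3621] [ 0.4887 -0.365 ]
scene [469.5 221.3] [11 10 79] [0.64   0.5864] [0.6366 0.5924]
scene [277.1 301.1] [12  2 13] [0.7713 0.0353] [0.7691 0.0361]
scene [298.3 303.2] [ 8  6 12] [0.7836 0.0833] [0.7815 0.0846]
scene [301. 324.] [ 1 31 31] [0.831  0.0797] [0.8293 0.081 ]
scene [281.3 358.5] [ 32  39 107] [0.8968 0.0225] [0.8958 0.0232]
scene [ 70.2 375.7] [ 58  19 874] [ 0.8733 -0.4332] [ 0.8721 -0.4368]
```

View pics/c1.png

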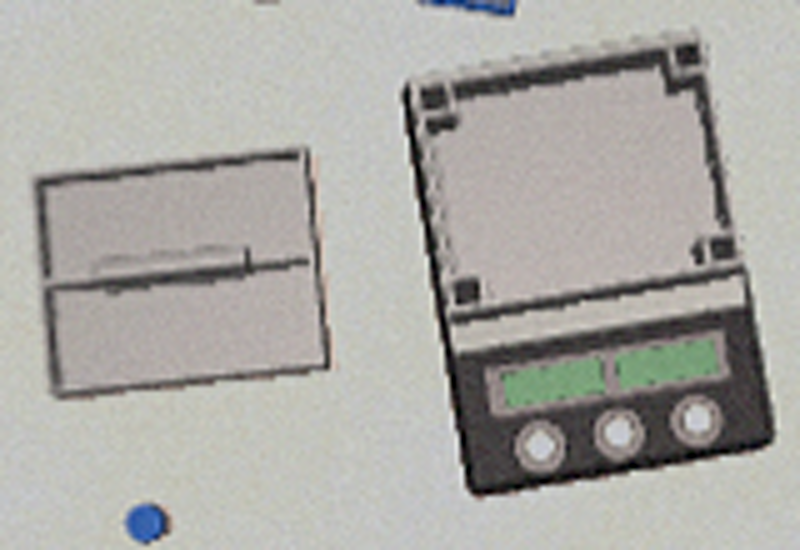

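View pics/c2.png

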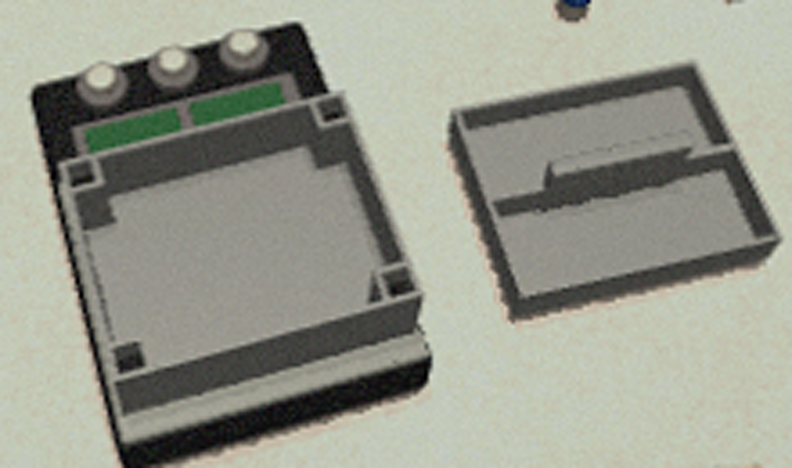

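```bash
cat >> h.py <<'E'
def tri(pt,ps):
    o1,d1=ray("top",*pt);o2,d2=ray("scene",*ps)
    A=np.stack([d1,-d2],1);s=np.linalg.lstsq(A,o2-o1,rcond=None)[0]
    a,b=o1+d1*s[0],o2+d2*s[1];return (a+b)/2,np.linalg.norm(a-b)
def blob(im,u,v,r,dark=True):
    g=cv2.GaussianBlur(cv2.cvtColor(im,cv2.COLOR_BGR2GRAY),(0,0),.5).astype(float)
    x,y=np.meshgrid(np.arange(512),np.arange(384));w=(np.hypot(x-u,y-v)<r)
    th=(g[w].max()+g[w].min())/2
    k=np.where(w,np.clip(th-g,0,None) if dark else np.clip(g-th,0,None),0)
    return np.array([(x*k).sum(),(y*k).sum()])/k.sum()
def fitrect(P,model):
    # 2D rigid fit
    P=np.array(P);M=np.array(model);pc,mc=P.mean(0),M.mean(0)
    r=np.arctan2(*(lambda H:(H[0,1]-H[1,0],H[0,0]+H[1,1]))((M-mc).T@(P-pc)))
    Rm=np.array([[np.cos(r),-np.sin(r)],[np.sin(r),np.cos(r)]])
    return pc-Rm@mc,r,P-((M-mc)@Rm.T+pc)
c1=lambda u,v:((u+.5)/5-.5+155,(v+.5)/5-.5+125)
c2=lambda u,v:((u+.5)/3.6-.5+180,(v+.5)/3.6-.5+165)
E
python3 - <<'E'
from h import *
t=cv2.imread("pics/top0.png");s=cv2.imread("pics/scene0.png")
T=[(433,97),(687,54),(467,291),(722,248)];S=[(397,281),(131,358),(331,110),(83,174)]
M=[(67,87),(67,-87),(-67,87),(-67,-87)]
P=[]
for a,b in zip(T,S):
    pt=blob(t,*c1(*a),3.2);ps=blob(s,*c2(*b),4)
    p,e=tri(pt,ps);P.append(p);print("sock",pt.round(2),ps.round(2),p.round(4),e.round(4))
P=np.array(P);c,r,res=fitrect(P[:,:2],np.array(M)/1000);print("base",c.round(4),r,"z",P[:,2].mean(),(res*1000).round(1).tolist())
for a,b in zip([(540,446),(619,434),(697,419)],[(243,44),(174,61),(102,78)]):
    pt=blob(t,*c1(*a),3.5,False);ps=blob(s,*c2(*b),4.,False)
    p,e=tri(pt,ps);print("key",pt.round(2),ps.round(2),p.round(4),e.round(4))
C=[c1(*a) for a in [(36,177),(307,150),(328,368),(55,396)]]
g=cv2.cvtColor(t,cv2.COLOR_BGR2GRAY)
Q=[at("top",*p,.046) for p in C]
c,r,res=fitrect(Q,np.array([(80,100),(80,-100),(-80,-100),(-80,100)])/1000);print("tray top",c,r,(res*1000).round(1).tolist())
Q=[at("scene",*c2(*a),.046) for a in [(778,240),(513,299),(453,110),(695,65)]]
c,r,res=fitrect(Q,np.array([(80,100),(80,-100),(-80,-100),(-80,100)])/1000);print("tray scene",c,r,(res*1000).round(1).tolist())
E
```

```text
sock [241.29 144.15] [290.2 243.8] [0.6692 0.0792 0.1242] 0.0
sock [292.13 135.5 ] [215.74 264.51] [ 0.6957 -0.094   0.126 ] 0.0011
sock [247.93 182.89] [271.81 195.61] [0.5357 0.0588 0.1256] 0.0009
sock [299.08 174.24] [202.38 213.42] [ 0.562  -0.1141  0.1259] 0.0008
base [ 0.6157 -0.0175] 0.15083231574028638 z 0.12543315489764337 [[0.4, 0.6], [0.7, -0.5], [-0.6, 0.4], [-0.5, -0.5]]
key [262.6  213.76] [247.1  176.04] [0.4336 0.0107 0.0761] 0.0001
key [278.21 211.13] [227.53 180.92] [ 0.4418 -0.0436  0.0757] 0.0001
key [294.03 208.32] [207.56 185.68] [ 0.4505 -0.0982  0.0771] 0.0002
tray top [0.56327966 0.26448912] 0.08543031540059051 [[0.0, -1.1], [-1.7, 1.8], [0.7, 1.5], [1.0, -2.3]]
tray scene [0.57018853 0.26556434] 0.0705517723878469 [[-2.4, 0.1], [-0.1, -1.5], [1.0, 2.0], [1.5, -0.7]]
```

```bash
cat >> h.py <<'E'
def go(*W):
    s=arm.sense();p=np.array(s["eef_pos"]);r=rot()
    for x,y,z,ps in W:
        # nearest equivalent of half turn
        yv=r.as_matrix()[:,1];cur=np.arctan2(yv[1],yv[0])
        ps=cur+(ps-cur+np.pi/2)%np.pi-np.pi/2
        Y=np.array([np.cos(ps),np.sin(ps),0]);Z=np.array([0,0,-1.]);X=np.cross(Y,Z)
        G=R.from_matrix(np.stack([X,Y,Z],1))
        d=r.inv().apply(np.array([x,y,z])-p)*1000;v=(r.inv()*G).as_rotvec()
        print("to",(x,y,z,round(ps,3)),"->",d.round(1).tolist(),v.round(3).tolist(),"rows",np.ceil(max(np.linalg.norm(d)/62.5,np.linalg.norm(v)/.187)))
E
python3 -c "
from h import *
go((.434,.011,.12,.0),(.434,.011,.082,0),(.434,.011,.067,0),(.434,.011,.16,0))"
```

```text
to (0.434, 0.011, 0.12, np.float64(0.0)) -> [-392.0, -362.6, 111.1] [-0.002, 0.001, 1.152] rows 9.0
to (0.434, 0.011, 0.082, np.float64(0.0)) -> [-392.0, -362.5, 149.1] [-0.002, 0.001, 1.152] rows 9.0
to (0.434, 0.011, 0.067, np.float64(0.0)) -> [-392.0, -362.5, 164.1] [-0.002, 0.001, 1.152] rows 9.0
to (0.434, 0.011, 0.16, np.float64(0.0)) -> [-392.0, -362.7, 71.1] [-0.002, 0.001, 1.152] rows 9.0
```

>>> arm_command:
  rows: [1,-392,-362.5,111,0,0,1.152,1,-392,-362.5,111,0,0,1.152,1,-392,-362.5,111,0,0,1.152,1,-392,-362.5,111,0,0,1.152,1,-392,-362.5,111,0,0,1.152,1,-392,-362.5,111,0,0,1.152,1,-392,-362.5,111,0,0,1.152,1,-392,-362.5,111,0,0,1.152,1,-392,-362.5,111,0,0,1.152,1,-392,-362.5,111,0,0,1.152,1,-392,-362.5,111,0,0,1.152,1,-392,-362.5,111,0,0,1.152]

```text
t: 1.6
eef_pos: [0.434, 0.0136, 0.1203]
tool_rot: [-0.0, 0.706, 0.708, 0.0]
wrist_force: [-0.7, 0.3, 0.8]
finger_gap: -0.0002
gripper_force: 0.0
```

```bash
python3 -c "
from h import *
state();go((.434,.011,.082,0),(.434,.011,.069,0),(.434,.011,.12,0))"
```

```text
t 1.6 tcp [0.434  0.0136 0.1203] gap -0.00022713025796431126 F [-0.7  0.3  0.8] gf 0.0
[[-0.003  1.    -0.   ]
 [ 1.     0.003  0.001]
 [ 0.001 -0.    -1.   ]] q [-0.55  0.19  0.55  1.99 -0.12  0.99  0.06]
to (0.434, 0.011, 0.082, np.float64(0.0)) -> [-2.7, 0.0, 38.3] [-0.0, -0.001, 0.003] rows 1.0
to (0.434, 0.011, 0.069, np.float64(0.0)) -> [-2.7, 0.0, 51.3] [-0.0, -0.001, 0.003] rows 1.0
to (0.434, 0.011, 0.12, np.float64(0.0)) -> [-2.6, 0.0, 0.3] [-0.0, -0.001, 0.003] rows 1.0
```

>>> arm_command:
  rows: [1,0,0,38,0,0,0,1,0,0,38,0,0,0,1,0,0,44,0,0,0,1,0,0,48,0,0,0,1,0,0,51,0,0,0,1,0,0,51,0,0,0,1,0,0,51,0,0,0]

```text
t: 2.48
eef_pos: [0.4353, 0.0127, 0.0719]
tool_rot: [-0.0, 0.707, 0.707, 0.001]
wrist_force: [-5.1, 1.6, 18.5]
finger_gap: 0.0002
gripper_force: 9.2
```

```bash
python3 -c "
from h import *
a=np.array(arm.sense()['eef_pos']);print(a)
def g2(p0,ps0,*W):
    pass
import h
p=np.array([.434,.011,.069])
for x,y,z in((.399,-.336,.12),):
    d=np.array([x,y,z])-p; print(d)
"
```

```text
[0.43530553 0.01271864 0.07186055]
[-0.035 -0.347  0.051]
```

>>> arm_command:
  rows: [1,0,0,-50,0,0,0,-1,-50,-5,-80,0,0,0.1,-1,-347,-35,-51,0,0,0.7,-1,-347,-35,-51,0,0,0.7,-1,-347,-35,-51,0,0,0.7,-1,-347,-35,-51,0,0,0.7,-1,-347,-35,-51,0,0,0.7,-1,-347,-35,-51,0,0,0.7,-1,-347,-35,-51,0,0,0.7,-1,-347,-35,-51,0,0,0.7]

```text
t: 3.72
eef_pos: [0.4004, -0.3332, 0.1203]
tool_rot: [-0.0, 0.906, 0.423, 0.001]
wrist_force: [0.3, 0.3, 0.3]
finger_gap: 0.0853
gripper_force: 0.0
```

```bash
python3 - <<'E'
from h import *
state();go((.399,-.336,.006,-.7),(.399,-.336,.2,-.7))
t=snap("top","top1");s=snap("scene","scene1")
for n,im in(("top",t),("scene",s)):
    h=cv2.cvtColor(im,cv2.COLOR_BGR2HSV);m=cv2.inRange(h,(100,150,60),(125,255,255))
    k,l,st,c=cv2.connectedComponentsWithStats(m)
    for i in range(1,k):
        if st[i,4]>20 and 180<c[i][1]<235 and 110<c[i][0]<370: print(n,np.round(c[i],1),st[i,2:5],at(n,*c[i],.04).round(4),at(n,*c[i],.032).round(4))
E
```

```text
t 3.725 tcp [ 0.4004 -0.3332  0.1203] gap 0.08528528800074181 F [0.3 0.3 0.3] gf 0.0
[[ 0.642  0.767  0.001]
 [ 0.767 -0.642  0.001]
 [ 0.001 -0.    -1.   ]] q [ 0.05  0.43  0.81  1.78 -0.35  1.09  0.29]
to (0.399, -0.336, 0.006, np.float64(-0.7)) -> [-3.2, 0.7, 114.3] [-0.0, -0.001, 0.003] rows 2.0
to (0.399, -0.336, 0.2, np.float64(-0.7)) -> [-2.9, 0.7, -79.7] [-0.0, -0.001, 0.003] rows 2.0
top [366.5 196.5] [12 12 97] [ 0.4906 -0.3611] [ 0.4913 -0.3631]
top [337.7 200.9] [ 7  7 37] [ 0.4764 -0.2572] [ 0.477  -0.2586]
top [183.9 229.3] [ 7  6 35] [0.3846 0.2902] [0.3847 0.2916]
scene [150.8 211.4] [ 9  8 59] [ 0.4861 -0.2576] [ 0.4812 -0.2595]
scene [111.7 218.5] [ 15  14 168] [ 0.4936 -0.3621] [ 0.4887 -0.365 ]
```

>>> arm_command:
  rows: [-1,0,0,60,0,0,0,-1,0,0,114,0,0,0,-1,0,0,114,0,0,0,-1,0,0,114,0,0,0,1,0,0,114,0,0,0,1,0,0,114,0,0,0,1,0,0,114,0,0,0,1,0,0,114,0,0,0,1,0,0,114,0,0,0]

```text
t: 4.95
eef_pos: [0.4007, -0.3361, 0.0081]
tool_rot: [0.001, 0.907, 0.422, 0.001]
wrist_force: [0.6, 1.0, 5.7]
finger_gap: 0.0422
gripper_force: 60.4
```

```bash
python3 -c "
from h import *
state();go((.399,-.336,.006,-.7),(.399,-.336,.2,-.7),(.6225,-.062,.2,.151))"
```

```text
t 4.95 tcp [ 0.4007 -0.3361  0.0081] gap 0.04219228422430221 F [0.6 1.  5.7] gf 60.404255390167236
[[ 0.644  0.765  0.003]
 [ 0.765 -0.644 -0.001]
 [ 0.001  0.003 -1.   ]] q [ 0.14  0.59  0.71  1.88 -0.5   0.86  0.4 ]
to (0.399, -0.336, 0.006, np.float64(-0.7)) -> [-1.0, -1.3, 2.1] [0.003, -0.001, 0.0] rows 1.0
to (0.399, -0.336, 0.2, np.float64(-0.7)) -> [-0.9, -0.7, -191.9] [0.003, -0.001, 0.0] rows 4.0
to (0.6225, -0.062, 0.2, np.float64(0.151)) -> [352.7, -6.2, -191.6] [0.004, 0.001, -0.851] rows 7.0
```

>>> arm_command:
  rows: [1,0,0,-60,0,0,0,1,0,0,-120,0,0,0,1,30,0,-180,0,0,-0.1,1,353,-5.5,-194,0,0,-0.851,1,353,-5.5,-194,0,0,-0.851,1,353,-5.5,-194,0,0,-0.851,1,353,-5.5,-194,0,0,-0.851,1,353,-5.5,-194,0,0,-0.851,1,353,-5.5,-194,0,0,-0.851,1,353,-5.5,-194,0,0,-0.851,1,353,-5.5,-194,0,0,-0.851,1,353,-5.5,-194,0,0,-0.851]

```text
t: 6.45
eef_pos: [0.6216, -0.0641, 0.2007]
tool_rot: [0.0, 0.653, 0.757, -0.0]
wrist_force: [0.6, -0.4, -1.9]
finger_gap: 0.0423
gripper_force: 61.3
```

>>> arm_command:
  rows: [1,0,0,50,0,0,0,1,0,0,90,0,0,0,1,0,0,110,0,0,0,1,0,0,121,0,0,0,1,0,0,121,0,0,0,1,0,0,121,0,0,0]

```text
t: 7.2
eef_pos: [0.6215, -0.0629, 0.0822]
tool_rot: [-0.0, 0.652, 0.758, 0.0]
wrist_force: [-6.0, 0.6, 10.2]
finger_gap: 0.0422
gripper_force: 61.8
```

>>> arm_command:
  rows: [0.5,0,0,0,0,0,0,0,0,0,0,0,0,0,-0.3,0,0,0,0,0,0,-0.3,0,0,0,0,0,0,-0.3,0,0,-40,0,0,0,-0.3,0,0,-100,0,0,0,-0.3,0,0,-121,0,0,0,-0.3,0,0,-121,0,0,0]

```text
t: 8.2
eef_pos: [0.624, -0.0622, 0.2025]
tool_rot: [0.002, 0.652, 0.758, 0.001]
wrist_force: [0.1, -0.1, -0.5]
finger_gap: 0.0559
gripper_force: 0.0
```

```bash
python3 - <<'E'
from h import *
state();go((.4915,-.362,.2,-.65))
im=snap("scene","sc2")
cv2.imwrite("pics/c3.png",cv2.resize(np.clip(im[130:310,90:350]*1.6,0,255).astype(np.uint8),None,fx=3,fy=3,interpolation=cv2.INTER_CUBIC))
E
```

```text
t 8.2 tcp [ 0.624  -0.0622  0.2025] gap 0.05593241639535456 F [ 0.1 -0.1 -0.5] gf 0.0
[[-0.15   0.989  0.005]
 [ 0.989  0.15  -0.001]
 [-0.001  0.005 -1.   ]] q [-0.29  0.52  0.56  1.35 -0.28  1.34  0.43]
to (0.4915, -0.362, 0.2, np.float64(-0.65)) -> [-276.5, -176.1, 2.0] [0.005, -0.001, 0.801] rows 6.0
```

View pics/c3.png

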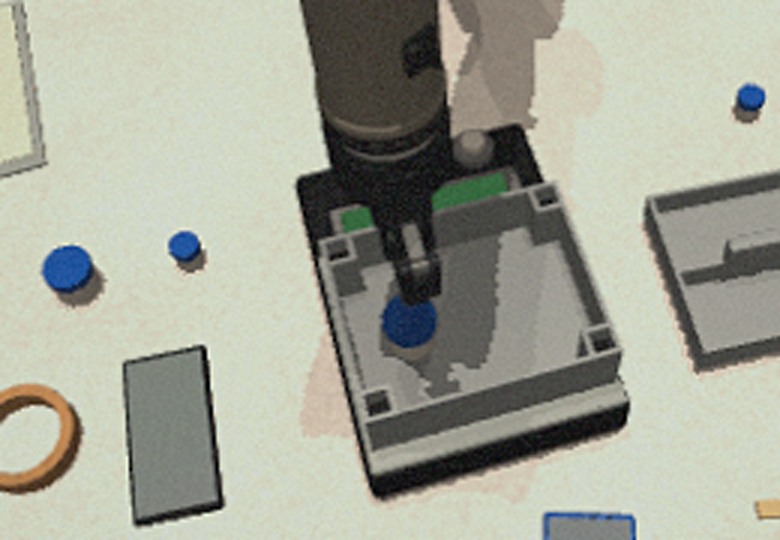

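>>> arm_command:
  rows: [-0.3,-277,-174.5,0,0,0,0.8,-1,-277,-174.5,0,0,0,0.8,-1,-277,-174.5,0,0,0,0.8,-1,-277,-174.5,0,0,0,0.8,-1,-277,-174.5,0,0,0,0.8,-1,-277,-174.5,80,0,0,0.8,-1,-277,-174.5,80,0,0,0.8,-1,-277,-174.5,80,0,0,0.8,-1,-277,-174.5,130,0,0,0.8,-1,-277,-174.5,193,0,0,0.8,-1,-277,-174.5,193,0,0,0.8,-1,-277,-174.5,193,0,0,0.8]

```text
t: 9.75
eef_pos: [0.4943, -0.3625, 0.0102]
tool_rot: [0.002, 0.895, 0.446, 0.001]
wrist_force: [-0.2, -1.3, 0.1]
finger_gap: 0.0854
gripper_force: 0.0
```

>>> arm_command:
  rows: [1,0,0,0,0,0,0,1,0,0,0,0,0,0,1,0,0,0,0,0,0,1,0,0,0,0,0,0,1,0,0,0,0,0,0]

```text
t: 10.38
eef_pos: [0.4932, -0.3628, 0.0096]
tool_rot: [0.002, 0.896, 0.445, 0.001]
wrist_force: [0.1, 1.0, 5.7]
finger_gap: 0.0427
gripper_force: 60.9
```

>>> arm_command:
  rows: [1,0,0,-60,0,0,0,1,0,0,-120,0,0,0,1,10,0,-180,0,0,0,1,381,-141.5,-193,0,0,-0.8,1,381,-141.5,-193,0,0,-0.8,1,381,-141.5,-193,0,0,-0.8,1,381,-141.5,-193,0,0,-0.8,1,381,-141.5,-193,0,0,-0.8,1,381,-141.5,-193,0,0,-0.8,1,381,-141.5,-193,0,0,-0.8,1,381,-141.5,-193,0,0,-0.8,1,381,-141.5,-193,0,0,-0.8]

```text
t: 11.88
eef_pos: [0.6087, 0.0235, 0.2005]
tool_rot: [0.001, 0.653, 0.757, -0.001]
wrist_force: [0.3, -0.7, -0.9]
finger_gap: 0.0429
gripper_force: 61.2
```

>>> arm_command:
  rows: [1,0,0,50,0,0,0,1,0,0,90,0,0,0,1,0,0,110,0,0,0,1,0,0,116,0,0,0,1,0,0,116,0,0,0,1,0,0,116,0,0,0]

```text
t: 12.62
eef_pos: [0.6103, 0.0262, 0.0856]
tool_rot: [0.001, 0.652, 0.758, 0.001]
wrist_force: [-0.1, 0.4, -0.4]
finger_gap: 0.0425
gripper_force: 61.3
```

>>> arm_command:
  rows: [1,0,0,3,0,0,0,1,0,0,3,0,0,0,0.5,0,0,3,0,0,0,0,0,0,3,0,0,0,-0.3,0,0,3,0,0,0,-0.3,0,0,3,0,0,0,-0.3,0,0,-40,0,0,0,-0.3,0,0,-100,0,0,0,-0.3,-100,-100,-130,0,0,0,-0.3,-150,-180,-130,0,0,0,-0.3,-150,-180,-130,0,0,0,-0.3,-150,-180,-130,0,0,0]

```text
t: 14.12
eef_pos: [0.4519, -0.1501, 0.2146]
tool_rot: [0.0, 0.653, 0.758, 0.0]
wrist_force: [0.1, 0.1, 1.2]
finger_gap: 0.0559
gripper_force: 0.0
```

```bash
python3 - <<'E'
from h import *
state()
t=snap("top","top3");s=snap("scene","sc3")
f=lambda im:np.clip(im*1.6,0,255).astype(np.uint8)
a=cv2.resize(f(t[125:265,155:315]),None,fx=4,fy=4,interpolation=cv2.INTER_CUBIC)
cv2.imwrite("pics/c4.png",a)
for n,im in(("top",t),("scene",s)):
    h=cv2.cvtColor(im,cv2.COLOR_BGR2HSV);m=cv2.inRange(h,(100,150,40),(125,255,255))
    k,l,st,c=cv2.connectedComponentsWithStats(m)
    for i in range(1,k):
        if st[i,4]>20 and 145<c[i][1]<250 and 110<c[i][0]<370: print(n,np.round(c[i],1),st[i,2:5],at(n,*c[i],.112).round(4),at(n,*c[i],.032).round(4))
for n in("top","scene"):print(n,[np.round(proj(n,(.567,.265,z)),1).tolist() for z in(.046,.074)])
E
```

```text
t 14.125 tcp [ 0.4519 -0.1501  0.2146] gap 0.055865860883253335 F [0.1 0.1 1.2] gf 0.0
[[-0.148  0.989  0.   ]
 [ 0.989  0.148 -0.   ]
 [-0.     0.    -1.   ]] q [-0.28  0.19  0.66  1.75 -0.12  1.24  0.56]
top [111.  151.2] [ 7  8 44] [0.6581 0.5365] [0.6746 0.5642]
top [283.4 158.6] [ 12  12 114] [ 0.619  -0.0637] [ 0.6334 -0.068 ]
top [116.6 160.2] [ 8  8 47] [0.6256 0.5152] [0.6404 0.5419]
top [256.7 162.5] [ 12  12 111] [0.6071 0.0276] [0.6209 0.0282]
top [178.7 215.3] [ 7  7 37] [0.4309 0.2956] [0.4352 0.3105]
scene [350.6 175.2] [ 8  8 54] [0.4945 0.2763] [0.4418 0.3102]
scene [150.9 211.9] [ 9  9 67] [ 0.5318 -0.2401] [ 0.4829 -0.2593]
scene [263.6 227.1] [ 17  17 232] [0.612  0.0271] [0.5713 0.0354]
scene [226.1 236.2] [ 17  18 240] [ 0.6232 -0.0639] [ 0.5837 -0.065 ]
top [[190.6, 178.0], [189.4, 176.9]]
scene [[348.7, 212.1], [351.1, 206.7]]
```

View pics/c4.png

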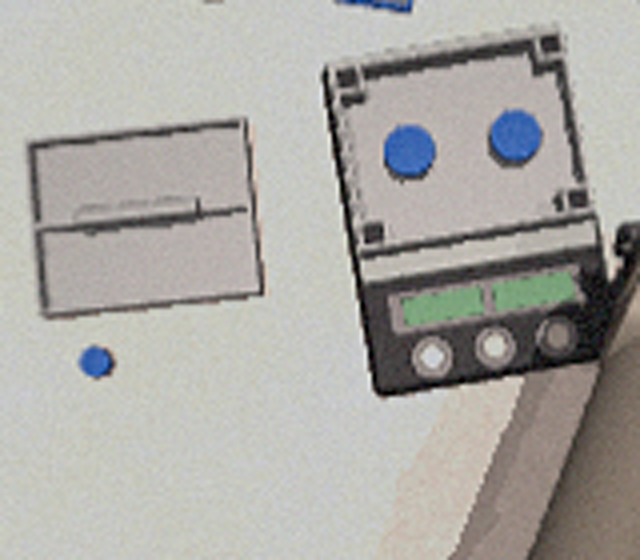

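>>> arm_command:
  rows: [-0.3,392,174,14,0,0,0.071,-1,392,174,14,0,0,0.071,-1,392,174,14,0,0,0.071,-1,392,174,14,0,0,0.071,-1,392,174,14,0,0,0.071,-1,392,174,14,0,0,0.071,-1,392,174,14,0,0,0.071,-1,392,174,64,0,0,0.071,-1,392,174,104,0,0,0.071,-1,392,174,104,0,0,0.071,-1,392,174,104,0,0,0.071,-1,392,174,104,0,0,0.071]

```text
t: 15.72
eef_pos: [0.5687, 0.2664, 0.1129]
tool_rot: [0.001, 0.678, 0.735, 0.002]
wrist_force: [0.0, 0.2, -0.5]
finger_gap: 0.0857
gripper_force: 0.0
```

```bash
python3 -c "
from h import *
state();go((.567,.265,.05,.08))"
```

```text
t 15.725 tcp [0.5687 0.2664 0.1129] gap 0.08572459205431528 F [ 0.   0.2 -0.5] gf 0.0
[[-0.08   0.997  0.004]
 [ 0.997  0.08   0.002]
 [ 0.002  0.005 -1.   ]] q [-0.74  0.57  0.42  1.47 -0.25  1.15 -0.2 ]
to (0.567, 0.265, 0.05, np.float64(0.08)) -> [-1.4, -2.1, 62.9] [0.005, -0.002, -0.0] rows 2.0
```

>>> arm_command:
  rows: [-1,0,-1,40,0,0,0,-1,0,-1,61,0,0,0,-1,0,-1,61,0,0,0,1,0,-1,61,0,0,0,1,0,-1,61,0,0,0,1,0,-1,61,0,0,0,1,0,-1,61,0,0,0,1,0,-1,61,0,0,0,1,0,-1,61,0,0,0]

```text
t: 16.85
eef_pos: [0.5669, 0.2659, 0.0502]
tool_rot: [0.001, 0.678, 0.735, 0.001]
wrist_force: [0.9, -0.1, 4.7]
finger_gap: 0.013
gripper_force: 59.4
```

```bash
python3 -c "
from h import *
state()"
```

```text
t 16.85 tcp [0.5669 0.2659 0.0502] gap 0.012964460740846057 F [ 0.9 -0.1  4.7] gf 59.42747175693512
[[-0.08   0.997  0.002]
 [ 0.997  0.08   0.001]
 [ 0.001  0.002 -1.   ]] q [-0.73  0.64  0.4   1.53 -0.27  1.03 -0.18]
```

>>> arm_command:
  rows: [1,0,0,-30,0,0,0,1,0,0,-70,0,0,0,1,0,0,-115,0,0,0,1,0,0,-160,0,0,0,1,-80,7,-160,0,0,-0.02,1,-125,11,-160,0,0,-0.04,1,-170,15,-160,0,0,-0.05,1,-215,20,-160,0,0,-0.06,1,-255,23,-160,0,0,-0.071,1,-286.5,26,-160,0,0,-0.071,1,-286.5,26,-160,0,0,-0.071,1,-286.5,26,-160,0,0,-0.071]

```text
t: 18.35
eef_pos: [0.6136, -0.0164, 0.2075]
tool_rot: [-0.002, 0.652, 0.759, -0.001]
wrist_force: [0.5, 1.9, -3.3]
finger_gap: 0.0131
gripper_force: 59.3
```

```bash
python3 - <<'E'
from h import *
state();go((.6157,-.0175,.21,.151))
t=snap("top","top5");s=snap("scene","sc5")
f=lambda im:np.clip(im*1.6,0,255).astype(np.uint8)
cv2.imwrite("pics/c5.png",np.hstack([cv2.resize(f(t[125:225,225:325]),None,fx=4,fy=4,interpolation=cv2.INTER_CUBIC),cv2.resize(f(s[150:300,170:320]),(400,400),interpolation=cv2.INTER_CUBIC)]))
E
```

```text
t 18.35 tcp [ 0.6136 -0.0164  0.2075] gap 0.013094226401986485 F [ 0.5  1.9 -3.3] gf 59.27175521850586
[[-0.151  0.989 -0.004]
 [ 0.989  0.151  0.002]
 [ 0.002 -0.004 -1.   ]] q [-0.33  0.49  0.5   1.37 -0.23  1.34  0.33]
to (0.6157, -0.0175, 0.21, np.float64(0.151)) -> [-1.4, 1.9, -2.5] [-0.004, -0.002, 0.001] rows 1.0
```

View pics/c5.png

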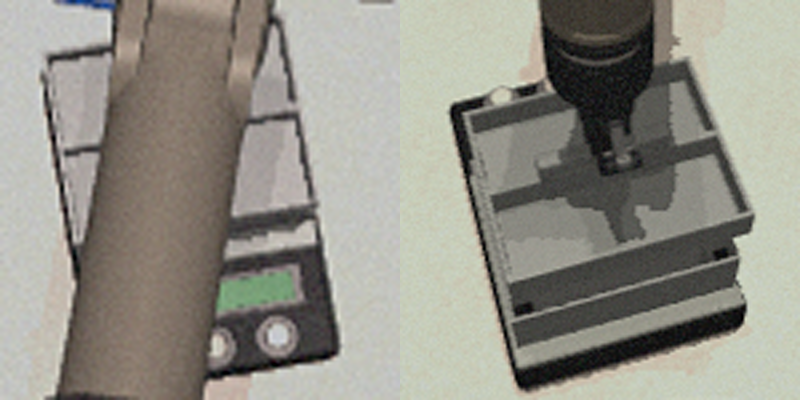

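The top view (left) shows the held tray's corners at crop (45,60), (278,18) and (317,207). The scene view (right) shows its rim corners at about (470,113), (688,62), (748,212) and (515,285), above the base and roughly aligned.

```bash
python3 - <<'E'
from h import *
z=.2033
S=[((u+.5)/2.6667-.5+170,(v+.5)/2.6667-.5+150) for u,v in [(750,212),(514,285),(469,113),(689,61)]]
M=np.array([(80,100),(80,-100),(-80,-100),(-80,100)])/1000
Q=[at("scene",*p,z) for p in S];c,r,res=fitrect(Q,M);print("scene",c,r,(res*1000).round(1).tolist())
T=[((u+.5)/4-.5+225,(v+.5)/4-.5+125) for u,v in [(44,62),(278,17),(317,207)]]
Q=[at("top",*p,z) for p in T];c,r,res=fitrect(Q,M[:3]);print("top",c,r,(res*1000).round(1).tolist())
# project expected rim outline for tcp-centred tray, to compare with clicks
c=np.array([.6136,-.0164]);r=.152;Rm=np.array([[np.cos(r),-np.sin(r)],[np.sin(r),np.cos(r)]])
for m,s in zip(M,S): print("scene exp",np.round(proj("scene",(*(c+Rm@m),z)),1),np.round(s,1))
for m,s in zip(M,T): print("top exp",np.round(proj("top",(*(c+Rm@m),z)),1),np.round(s,1))
# base sockets seen from the base rim corners, z check
t=cv2.imread("pics/top3.png")
E
```

```text
scene [0.66167313 0.3133698 ] 0.06321685290846744 [[-12.9, -4.9], [5.5, -14.1], [9.9, 4.5], [-2.4, 14.5]]
top [ 0.60449639 -0.01312645] 0.16792815568164965 [[-0.8, -4.9], [-0.6, 2.5], [1.4, 2.3]]
scene exp [301.4 230.4] [450.9 229.2]
scene exp [208.1 256.4] [362.4 256.6]
scene exp [191.8 192.3] [345.6 192.1]
scene exp [276.7 171.2] [428.1 172.6]
top exp [235.4 136.6] [235.6 140.1]
top exp [296.3 126.3] [294.1 128.9]
top exp [305.3 174.5] [303.9 176.4]
```

```bash
python3 - <<'E'
from h import *
s=cv2.imread("pics/sc5.png")
cv2.imwrite("pics/c6.png",cv2.resize(np.clip(s[165:280,183:313]*1.8,0,255).astype(np.uint8),None,fx=5,fy=5,interpolation=cv2.INTER_CUBIC))
E
```

```text
(no output)
```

View pics/c6.png

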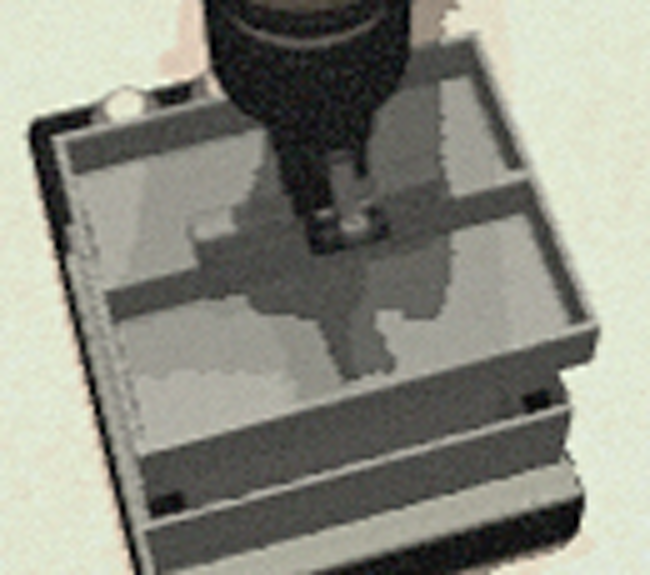

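```bash
python3 - <<'E'
from h import *
M=np.array([(80,100),(80,-100),(-80,-100),(-80,100)])/1000
S=[((u+.5)/5-.5+183,(v+.5)/5-.5+165) for u,v in [(599,324),(139,456),(57,141),(478,33)]]
for z in(.2033,):
    Q=[at("scene",*p,z) for p in S];c,r,res=fitrect(Q,M);print(z,c,r,(res*1000).round(1).tolist())
# base rim far corners, same picture: base far-left rim ~(148,525), far-right (568,405)
B=[((u+.5)/5-.5+183,(v+.5)/5-.5+165) for u,v in [(568,405),(146,525)]]
for z in(.1254,.13):
    Q=[at("scene",*p,z) for p in B];c=np.mean(Q,0);d=Q[0]-Q[1];r=np.arctan2(-d[0],d[1]);print("base",z,c-.08*np.array([np.cos(r),np.sin(r)]),r,np.linalg.norm(d))
E
```

```text
0.2033 [ 0.61358864 -0.01250642] 0.15730348114729006 [[-1.5, -1.6], [-1.0, 0.3], [1.5, 1.3], [1.1, 0.0]]
base 0.1254 [ 0.61207255 -0.01794625] 0.1527992409709818 0.19704853229736718
base 0.13 [ 0.61397384 -0.01823321] 0.15279924097098133 0.19586148318885918
```

```bash
python3 - <<'E'
from h import *
g=cv2.GaussianBlur(cv2.cvtColor(cv2.imread("pics/top5.png"),cv2.COLOR_BGR2GRAY),(0,0),.6).astype(float)
c=np.array([.6136,-.0164]);r=.152;ex=np.array([np.cos(r),np.sin(r)]);ey=np.array([-ex[1],ex[0]])
for sgn in(1,-1):
    for X in(-.06,-.04,-.02,.02,.04,.06):
        ys=np.arange(.075,.125,.001)*sgn
        pts=np.array([proj("top",(*(c+ex*X+ey*y),.19)) for y in ys],np.float32)
        v=cv2.remap(g.astype(np.float32),pts[None,:,0],pts[None,:,1],cv2.INTER_CUBIC)[0]
        print(sgn,X,v[::2].astype(int).tolist(),"min",round(float(ys[v.argmin()]),4))
E
```

```text
1 -0.06 [58, 56, 55, 48, 46, 48, 70, 95, 105, 104, 98, 97, 94, 83, 63, 49, 75, 112, 120, 123, 121, 120, 120, 121, 122] min 0.084
1 -0.04 [49, 49, 55, 79, 101, 104, 106, 105, 104, 101, 98, 100, 101, 91, 69, 52, 78, 113, 121, 124, 121, 121, 122, 121, 122] min 0.075
1 -0.02 [88, 101, 103, 104, 103, 103, 103, 105, 105, 104, 102, 101, 97, 87, 66, 53, 78, 111, 121, 124, 123, 123, 122, 121, 120] min 0.105
1 0.02 [101, 103, 105, 107, 109, 111, 111, 110, 109, 105, 100, 97, 94, 85, 66, 53, 79, 114, 123, 126, 124, 123, 122, 122, 122] min 0.105
1 0.04 [105, 107, 107, 107, 108, 108, 108, 108, 108, 107, 106, 101, 93, 83, 65, 54, 80, 114, 122, 124, 123, 121, 120, 121, 122] min 0.105
1 0.06 [108, 109, 108, 107, 107, 108, 108, 108, 108, 106, 101, 98, 95, 86, 76, 74, 93, 115, 121, 124, 122, 122, 122, 122, 122] min 0.104
-1 -0.06 [111, 110, 110, 111, 112, 110, 108, 92, 72, 59, 71, 97, 116, 121, 123, 123, 122, 122, 123, 123, 122, 121, 121, 122, 122] min -0.093
-1 -0.04 [110, 111, 110, 109, 111, 111, 107, 84, 56, 52, 72, 96, 115, 121, 124, 124, 122, 120, 120, 120, 120, 121, 122, 121, 121] min -0.092
-1 -0.02 [99, 99, 102, 107, 111, 111, 108, 91, 64, 58, 75, 97, 115, 119, 123, 122, 121, 120, 121, 122, 121, 121, 122, 121, 121] min -0.092
-1 0.02 [95, 95, 96, 96, 97, 98, 95, 88, 66, 58, 73, 96, 113, 121, 123, 122, 121, 121, 121, 122, 122, 123, 123, 122, 121] min -0.093
-1 0.04 [91, 107, 108, 108, 106, 106, 101, 92, 69, 59, 73, 96, 112, 121, 123, 123, 122, 122, 122, 122, 122, 122, 121, 121, 122] min -0.093
-1 0.06 [61, 49, 44, 61, 85, 101, 104, 97, 76, 61, 76, 100, 112, 120, 122, 122, 121, 121, 121, 121, 122, 122, 121, 121, 122] min -0.079
```

>>> arm_command:
  rows: [1,-4.4,1.8,8,-0.004,-0.002,0,1,-4.4,1.8,18,-0.004,-0.002,0,1,-4.4,1.8,18,-0.004,-0.002,0,1,-4.4,1.8,18,-0.004,-0.002,0,1,-4.4,1.8,18,-0.004,-0.002,0,1,-4.4,1.8,18,-0.004,-0.002,0]

```text
t: 19.2
eef_pos: [0.6174, -0.0219, 0.1917]
tool_rot: [0.002, 0.652, 0.758, 0.001]
wrist_force: [0.7, -0.3, -4.6]
finger_gap: 0.0127
gripper_force: 59.2
```

```bash
python3 - <<'E'
from h import *
state();go((.616,-.0205,.18,.151))
E
```

```text
t 19.2 tcp [ 0.6174 -0.0219  0.1917] gap 0.012652607899639021 F [ 0.7 -0.3 -4.6] gf 59.19112980365753
[[-0.151  0.989  0.005]
 [ 0.989  0.151 -0.001]
 [-0.002  0.005 -1.   ]] q [-0.32  0.5   0.5   1.4  -0.24  1.3   0.34]
to (0.616, -0.0205, 0.18, np.float64(0.151)) -> [1.6, -1.2, 11.7] [0.005, 0.002, 0.0] rows 1.0
```

>>> arm_command:
  rows: [1,0.8,-0.6,6,0.002,0.001,0,1,0.8,-0.6,11,0.002,0.001,0,1,0.8,-0.6,15,0.002,0.001,0,1,0.8,-0.6,18,0.002,0.001,0,1,0.8,-0.6,18,0.002,0.001,0]

```text
t: 19.82
eef_pos: [0.6164, -0.0212, 0.1729]
tool_rot: [0.001, 0.652, 0.758, 0.0]
wrist_force: [-1.1, 0.6, -3.8]
finger_gap: 0.0133
gripper_force: 59.2
```

```bash
python3 - <<'E'
from h import *
state();print(arm.sense()["wrist_torque"])
E
```

```text
t 19.825 tcp [ 0.6164 -0.0212  0.1729] gap 0.013303795878322849 F [-1.1  0.6 -3.8] gf 59.21686291694641
[[-0.15   0.989  0.001]
 [ 0.989  0.15  -0.001]
 [-0.001  0.001 -1.   ]] q [-0.32  0.51  0.49  1.42 -0.24  1.27  0.35]
[ 0.01966361  0.02743395 -0.05828936]
```

>>> arm_command:
  rows: [1,0,0,3,0,0,0,1,0,0,6,0,0,0,1,0,0,8,0,0,0,1,0,0,10,0,0,0,1,0,0,10,0,0,0,1,0,0,10,0,0,0]

```text
t: 20.58
eef_pos: [0.6169, -0.0212, 0.1682]
tool_rot: [0.002, 0.652, 0.759, 0.002]
wrist_force: [-6.8, 0.5, 15.5]
finger_gap: 0.013
gripper_force: 61.9
```

>>> arm_command:
  rows: [1,0,0,0,0,0,0,1,0,0,0,0,0,0]

```text
t: 20.82
eef_pos: [0.6169, -0.0213, 0.1682]
tool_rot: [0.002, 0.652, 0.758, 0.002]
wrist_force: [-7.2, 1.6, 14.4]
finger_gap: 0.0128
gripper_force: 61.9
```

```bash
python3 - <<'E'
from h import *
state()
s=snap("scene","sc6")
cv2.imwrite("pics/c7.png",cv2.resize(np.clip(s[165:295,183:313]*1.8,0,255).astype(np.uint8),None,fx=4.5,fy=4.5,interpolation=cv2.INTER_CUBIC))
E
```

```text
t 20.825 tcp [ 0.6169 -0.0213  0.1682] gap 0.012828222914691672 F [-7.2  1.6 14.4] gf 61.90244972705841
[[-0.151  0.989  0.005]
 [ 0.989  0.151  0.001]
 [-0.     0.005 -1.   ]] q [-0.32  0.51  0.49  1.43 -0.25  1.25  0.35]
```

View pics/c7.png

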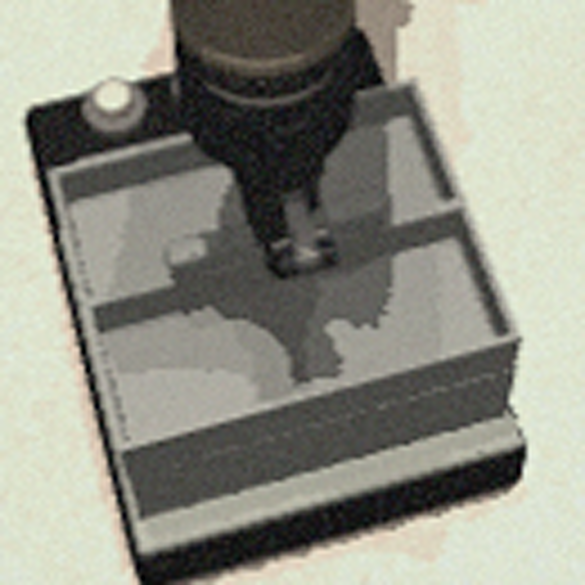

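Seated flush: the seam shows as a thin line around crop (330,420) and no gap is visible. Releasing and going for the small pot.

>>> arm_command:
  rows: [1,0,0,-4,0,0,0,0.5,0,0,-4,0,0,0,0,0,0,-4,0,0,0,0,0,0,-4,0,0,0,0,0,0,-4,0,0,0,0,0,0,-50,0,0,0,0,0,0,-105,0,0,0,0,-214,-172,-105,0,0,1.571,0,-214,-172,-105,0,0,1.571,0,-214,-172,-105,0,0,1.571,0,-214,-172,-105,0,0,1.571,0,-214,-172,-105,0,0,1.571]

```text
t: 22.38
eef_pos: [0.475, -0.2636, 0.269]
tool_rot: [0.002, 0.927, 0.376, 0.001]
wrist_force: [-1.1, 0.3, -0.4]
finger_gap: 0.0429
gripper_force: 0.0
```

```bash
python3 - <<'E'
from h import *
state();go((.479,-.2595,.12,-1.42))
E
```

```text
t 22.375 tcp [ 0.475  -0.2636  0.269 ] gap 0.04289725190802377 F [-1.1  0.3 -0.4] gf 0.0
[[ 0.718  0.696  0.002]
 [ 0.696 -0.718 -0.003]
 [-0.     0.004 -1.   ]] q [-0.11  0.34  0.8   1.49 -0.24  1.42 -0.11]
to (0.479, -0.2595, 0.12, np.float64(-1.42)) -> [5.7, -0.7, 149.0] [0.004, -0.001, 0.619] rows 4.0
```

>>> arm_command:
  rows: [-0.6,4.6,-0.7,60,0,0,0.619,-0.6,4.6,-0.7,120,0,0,0.619,-0.6,4.6,-0.7,149,0,0,0.619,-0.6,4.6,-0.7,149,0,0,0.619,-0.6,4.6,-0.7,149,0,0,0.619,-0.6,4.6,-0.7,149,0,0,0.619,-0.6,4.6,-0.7,149,0,0,0.619]

```text
t: 23.25
eef_pos: [0.482, -0.2552, 0.1198]
tool_rot: [0.001, 0.997, 0.083, 0.002]
wrist_force: [0.2, 0.7, 0.1]
finger_gap: 0.0684
gripper_force: 0.0
```

```bash
python3 - <<'E'
from h import *
state();go((.479,-.2595,.003,-1.42))
t=snap("top","top8");s=snap("scene","sc8")
for n,im in(("top",t),("scene",s)):
    h=cv2.cvtColor(im,cv2.COLOR_BGR2HSV);m=cv2.inRange(h,(100,150,40),(125,255,255))
    k,l,st,c=cv2.connectedComponentsWithStats(m)
    for i in range(1,k):
        if 20<st[i,4]<120 and 150<c[i][1]<250 and 120<c[i][0]<450: print(n,np.round(c[i],1),st[i,2:5],at(n,*c[i],.032).round(4))
E
```

```text
t 23.25 tcp [ 0.482  -0.2552  0.1198] gap 0.06842697351102542 F [0.2 0.7 0.1] gf 0.0
[[ 0.986  0.165  0.003]
 [ 0.165 -0.986 -0.001]
 [ 0.003  0.001 -1.   ]] q [-0.17  0.5   0.86  1.72 -0.42  1.12 -0.58]
to (0.479, -0.2595, 0.003, np.float64(-1.42)) -> [-4.1, 3.6, 116.8] [0.001, -0.003, 0.015] rows 2.0
top [178.7 215.3] [ 7  7 37] [0.4352 0.3105]
scene [350.6 175.3] [ 9  8 57] [0.4421 0.3102]
scene [151. 212.] [ 9  9 66] [ 0.4831 -0.2592]
```

>>> arm_command:
  rows: [-0.6,-3,3,60,0,0,0.01,-0.6,-3,3,114,0,0,0.01,-0.6,-3,3,114,0,0,0.01,-0.6,-3,3,114,0,0,0.01,1,-3,3,114,0,0,0.01,1,-3,3,114,0,0,0.01,1,-3,3,114,0,0,0.01,1,-3,3,114,0,0,0.01,1,-3,3,114,0,0,0.01]

```text
t: 24.48
eef_pos: [0.4808, -0.2592, 0.0071]
tool_rot: [0.001, 0.997, 0.078, 0.003]
wrist_force: [-1.2, 0.7, 7.0]
finger_gap: 0.0263
gripper_force: 58.7
```

```bash
python3 - <<'E'
from h import *
state();go((.584,-.0735,.25,-1.42))
E
```

```text
t 24.475 tcp [ 0.4808 -0.2592  0.0071] gap 0.026278322030370685 F [-1.2  0.7  7. ] gf 58.697524666786194
[[ 0.988  0.155  0.006]
 [ 0.155 -0.988 -0.002]
 [ 0.005  0.003 -1.   ]] q [-0.08  0.64  0.76  1.82 -0.56  0.9  -0.48]
to (0.584, -0.0735, 0.25, np.float64(-1.42)) -> [132.0, -166.9, -242.6] [0.002, -0.005, 0.005] rows 6.0
```

>>> arm_command:
  rows: [1,0,0,-60,0,0,0,1,0,0,-120,0,0,0,1,0,0,-182,0,0,0,1,0,0,-242,0,0,0,1,132,-167,-242,0,-0.004,0.005,1,132,-167,-242,0,-0.004,0.005,1,132,-167,-242,0,-0.004,0.005,1,132,-167,-242,0,-0.004,0.005,1,132,-167,-242,0,-0.004,0.005,1,132,-167,-200,0,-0.004,0.005,1,132,-167,-200,0,-0.004,0.005]

```text
t: 25.85
eef_pos: [0.5801, -0.0743, 0.2028]
tool_rot: [-0.0, 0.997, 0.073, -0.005]
wrist_force: [0.8, -0.2, 0.1]
finger_gap: 0.0264
gripper_force: 59.1
```

```bash
python3 - <<'E'
from h import *
state();go((.584,-.0735,.143,-1.42))
E
```

```text
t 25.85 tcp [ 0.5801 -0.0743  0.2028] gap 0.026425060856184877 F [ 0.8 -0.2  0.1] gf 59.09764766693115
[[ 0.989  0.146 -0.009]
 [ 0.146 -0.989 -0.001]
 [-0.009 -0.001 -1.   ]] q [-0.48  0.51  0.87  1.47 -0.39  1.35 -1.01]
to (0.584, -0.0735, 0.143, np.float64(-1.42)) -> [4.5, -0.2, 59.8] [-0.001, 0.009, -0.004] rows 1.0
```

>>> arm_command:
  rows: [1,3,0,30,0,0.004,0,1,3,0,50,0,0.004,0,1,3,0,58,0,0.004,0,1,3,0,61,0,0.004,0,1,3,0,61,0,0.004,0]

```text
t: 26.48
eef_pos: [0.5869, -0.0731, 0.1453]
tool_rot: [0.001, 0.997, 0.075, 0.002]
wrist_force: [-0.1, -0.1, -0.5]
finger_gap: 0.0261
gripper_force: 59.1
```

>>> arm_command:
  rows: [1,0,0,4,0,0,0,1,0,0,4,0,0,0,0.5,0,0,4,0,0,0,0,0,0,4,0,0,0,0,0,0,4,0,0,0,0,0,0,-50,0,0,0,0,0,0,-110,0,0,0,0,0,0,-110,0,0,0]

```text
t: 27.48
eef_pos: [0.5888, -0.0742, 0.2596]
tool_rot: [0.002, 0.997, 0.075, 0.006]
wrist_force: [0.0, -1.0, -0.5]
finger_gap: 0.0423
gripper_force: 0.0
```

```bash
python3 - <<'E'
from h import *
state();go((.4375,.3105,.25,-1.42),(.4375,.3105,.12,-1.42))
E
```

```text
t 27.475 tcp [ 0.5888 -0.0742  0.2596] gap 0.04228680505472422 F [ 0.  -1.  -0.5] gf 0.0
[[ 0.989  0.15   0.012]
 [ 0.15  -0.989 -0.003]
 [ 0.012  0.005 -1.   ]] q [-0.48  0.48  0.88  1.37 -0.37  1.45 -1.03]
to (0.4375, 0.3105, 0.25, np.float64(-1.42)) -> [-92.2, -403.1, 6.7] [0.005, -0.012, -0.001] rows 7.0
to (0.4375, 0.3105, 0.12, np.float64(-1.42)) -> [-93.7, -403.6, 136.7] [0.005, -0.012, -0.001] rows 7.0
```

>>> arm_command:
  rows: [-0.6,-91,-403,6,0,-0.006,0,-0.6,-91,-403,6,0,-0.006,0,-0.6,-91,-403,6,0,-0.006,0,-0.6,-91,-403,6,0,-0.006,0,-0.6,-91,-403,6,0,-0.006,0,-0.6,-91,-403,6,0,-0.006,0,-0.6,-91,-403,6,0,-0.006,0,-0.6,-91,-403,66,0,-0.006,0,-0.6,-91,-403,126,0,-0.006,0,-0.6,-91,-403,136,0,-0.006,0,-0.6,-91,-403,136,0,-0.006,0,-0.6,-91,-403,136,0,-0.006,0]

```text
t: 28.98
eef_pos: [0.4381, 0.3131, 0.1202]
tool_rot: [-0.001, 0.997, 0.075, 0.0]
wrist_force: [-0.3, 0.6, 0.4]
finger_gap: 0.0687
gripper_force: 0.0
```

```bash
python3 - <<'E'
from h import *
state();go((.4375,.3105,.006,-1.42))
s=snap("scene","sc9");t=snap("top","top9")
cv2.imwrite("pics/c8.png",np.hstack([cv2.resize(np.clip(s[120:300,90:400]*1.7,0,255).astype(np.uint8),None,fx=1.6,fy=1.6),cv2.resize(np.clip(t[120:264,220:390]*1.7,0,255).astype(np.uint8),(300,288))]))
E
```

```text
t 28.975 tcp [0.4381 0.3131 0.1202] gap 0.0686637965009936 F [-0.3  0.6  0.4] gf 0.0
[[ 0.989  0.149  0.   ]
 [ 0.149 -0.989  0.001]
 [ 0.    -0.001 -1.   ]] q [-1.22  0.46  0.77  1.73 -0.35  1.1  -1.76]
to (0.4375, 0.3105, 0.006, np.float64(-1.42)) -> [-1.1, 2.6, 114.2] [-0.001, -0.0, -0.001] rows 2.0
```

View pics/c8.png

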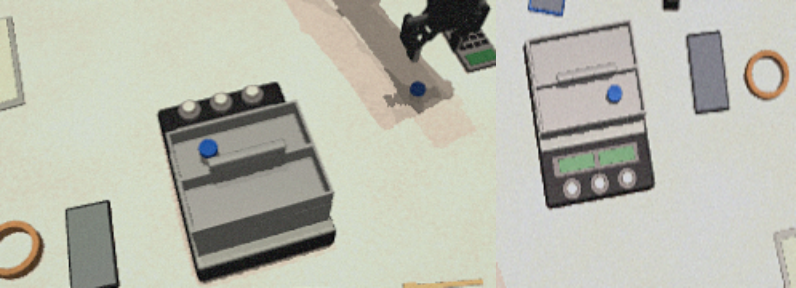

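The tray is seated with one small pot standing in it at (208,148). The last small pot is at (417,88), beneath the gripper. Grasping it.

>>> arm_command:
  rows: [-0.6,-0.5,2,60,0,0,0,-0.6,-0.5,2,114,0,0,0,-0.6,-0.5,2,114,0,0,0,-0.6,-0.5,2,114,0,0,0,1,-0.5,2,114,0,0,0,1,-0.5,2,114,0,0,0,1,-0.5,2,114,0,0,0,1,-0.5,2,114,0,0,0,1,-0.5,2,114,0,0,0]

```text
t: 30.2
eef_pos: [0.4367, 0.311, 0.0056]
tool_rot: [-0.001, 0.997, 0.075, -0.001]
wrist_force: [-1.0, 0.0, 6.4]
finger_gap: 0.0263
gripper_force: 58.6
```

```bash
python3 - <<'E'
from h import *
state();go((.568,.0255,.25,-1.42))
E
```

```text
t 30.2 tcp [0.4367 0.311  0.0056] gap 0.02625346725989854 F [-1.   0.   6.4] gf 58.62275004386902
[[ 0.989  0.15  -0.002]
 [ 0.15  -0.989  0.001]
 [-0.001 -0.001 -1.   ]] q [-1.14  0.6   0.67  1.84 -0.48  0.87 -1.65]
to (0.568, 0.0255, 0.25, np.float64(-1.42)) -> [86.7, 301.6, -244.9] [-0.001, 0.001, -0.0] rows 7.0
```

>>> arm_command:
  rows: [1,0,0,-60,0,0,0,1,0,0,-120,0,0,0,1,0,0,-182,0,0,0,1,0,30,-243,0,0,0,1,87,301,-243,0,0,0,1,87,301,-243,0,0,0,1,87,301,-243,0,0,0,1,87,301,-243,0,0,0,1,87,301,-243,0,0,0,1,87,301,-243,0,0,0,1,87,301,-200,0,0,0,1,87,301,-200,0,0,0]

```text
t: 31.7
eef_pos: [0.5643, 0.0282, 0.2008]
tool_rot: [-0.0, 0.997, 0.076, -0.006]
wrist_force: [-0.0, -0.6, -1.1]
finger_gap: 0.0264
gripper_force: 59.2
```

```bash
python3 - <<'E'
from h import *
state();go((.568,.0255,.141,-1.42))
E
```

```text
t 31.7 tcp [0.5643 0.0282 0.2008] gap 0.026352015495891036 F [-0.  -0.6 -1.1] gf 59.19333815574646
[[ 0.988  0.152 -0.012]
 [ 0.152 -0.988 -0.   ]
 [-0.012 -0.002 -1.   ]] q [-0.68  0.47  0.88  1.53 -0.37  1.32 -1.18]
to (0.568, 0.0255, 0.141, np.float64(-1.42)) -> [3.9, 3.3, 59.8] [-0.002, 0.012, 0.002] rows 1.0
```

>>> arm_command:
  rows: [1,2,2,30,0,0.005,0,1,2,2,50,0,0.005,0,1,2,2,57,0,0.005,0,1,2,2,60,0,0.005,0,1,2,2,60,0,0.005,0]

```text
t: 32.33
eef_pos: [0.57, 0.0242, 0.1447]
tool_rot: [0.0, 0.997, 0.075, 0.001]
wrist_force: [0.1, -0.0, 0.1]
finger_gap: 0.0263
gripper_force: 59.2
```

>>> arm_command:
  rows: [1,0,0,4,0,0,0,1,0,0,4,0,0,0,0.5,0,0,4,0,0,0,0,0,0,4,0,0,0,0,0,0,4,0,0,0,0,0,0,-50,0,0,0,0,0,0,-110,0,0,0,0,0,0,-110,0,0,0]

```text
t: 33.33
eef_pos: [0.5726, 0.0228, 0.2592]
tool_rot: [0.001, 0.997, 0.075, 0.006]
wrist_force: [0.0, -0.2, -0.7]
finger_gap: 0.0429
gripper_force: 0.0
```

```bash
python3 - <<'E'
from h import *
state();go((.442,-.0436,.12,0.15))
E
```

```text
t 33.325 tcp [0.5726 0.0228 0.2592] gap 0.04290314759578023 F [ 0.  -0.2 -0.7] gf 0.0
[[ 0.989  0.15   0.012]
 [ 0.15  -0.989 -0.001]
 [ 0.012  0.003 -1.   ]] q [-0.68  0.43  0.9   1.43 -0.34  1.43 -1.2 ]
to (0.442, -0.0436, 0.12, np.float64(0.15)) -> [-140.7, 45.7, 137.7] [0.012, -0.007, -1.571] rows 9.0
```

>>> arm_command:
  rows: [1,-60,20,0,0,0,0,1,-100,35,0,0,0,0,1,-139,45.7,20,0,-0.005,0,1,-139,45.7,70,0,-0.005,0,1,-139,45.7,120,0,-0.005,0,1,-139,45.7,137,0,-0.005,0,1,-139,45.7,137,0,-0.005,0,1,-139,45.7,137,0,-0.005,0]

```text
t: 34.33
eef_pos: [0.4394, -0.0423, 0.1171]
tool_rot: [0.001, 0.997, 0.075, -0.001]
wrist_force: [0.7, -0.3, 1.4]
finger_gap: -0.0003
gripper_force: 0.0
```

```bash
python3 - <<'E'
from h import *
state();go((.442,-.0436,.069,-1.42),(.4505,-.0982,.12,-1.42))
s=snap("scene","sc10");t=snap("top","top10")
cv2.imwrite("pics/c9.png",np.hstack([cv2.resize(np.clip(s[150:300,170:320]*1.7,0,255).astype(np.uint8),(450,450)),cv2.resize(np.clip(t[120:230,225:335]*1.7,0,255).astype(np.uint8),(350,450))]))
E
```

```text
t 34.325 tcp [ 0.4394 -0.0423  0.1171] gap -0.00030700229805504794 F [ 0.7 -0.3  1.4] gf 0.0
[[ 0.989  0.15  -0.002]
 [ 0.15  -0.989 -0.002]
 [-0.003  0.001 -1.   ]] q [-0.74  0.28  0.95  1.98 -0.27  1.01 -1.08]
to (0.442, -0.0436, 0.069, np.float64(-1.42)) -> [2.5, 1.6, 48.1] [0.001, 0.003, -0.001] rows 1.0
to (0.4505, -0.0982, 0.12, np.float64(-1.42)) -> [2.6, 57.0, -2.8] [0.001, 0.003, -0.001] rows 1.0
```

View pics/c9.png

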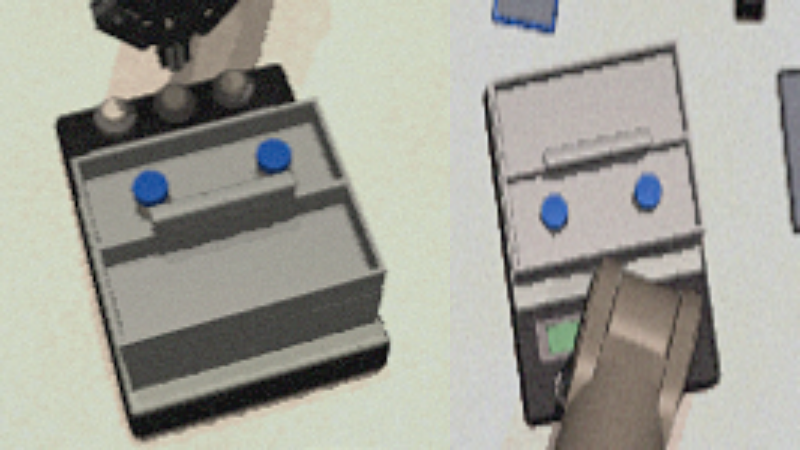

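Both small pots stand in the seated tray at (150,188) and (273,155). Now pressing the middle key.

>>> arm_command:
  rows: [1,2,1.2,30,0,0.002,0,1,2,1.2,38,0,0.002,0,1,2,1.2,43,0,0.002,0,1,2,1.2,47,0,0.002,0,1,2,1.2,50,0,0.002,0,1,2,1.2,50,0,0.002,0,1,2,1.2,50,0,0.002,0]

```text
t: 35.3
eef_pos: [0.4406, -0.0428, 0.0713]
tool_rot: [-0.002, 0.997, 0.075, -0.002]
wrist_force: [-15.3, 2.8, 44.4]
finger_gap: -0.0001
gripper_force: 22.6
```

>>> arm_command:
  rows: [1,0,0,-25,0,0,0,1,0,0,-50,0,0,0,1,0,55.3,-50,0,0,0,1,0,55.3,-50,0,0,0,1,0,55.3,-50,0,0,0,1,0,55.3,-50,0,0,0]

```text
t: 36.05
eef_pos: [0.4492, -0.0964, 0.1164]
tool_rot: [0.0, 0.997, 0.076, -0.001]
wrist_force: [0.0, -0.3, -0.4]
finger_gap: 0.0002
gripper_force: 0.0
```

```bash
python3 - <<'E'
from h import *
state();go((.4505,-.0982,.069,-1.42))
E
```

```text
t 36.05 tcp [ 0.4492 -0.0964  0.1164] gap 0.00023584536617158566 F [ 0.  -0.3 -0.4] gf 0.0
[[ 0.988  0.152 -0.002]
 [ 0.152 -0.988 -0.   ]
 [-0.002  0.    -1.   ]] q [-0.6   0.33  0.95  1.94 -0.31  1.03 -0.93]
to (0.4505, -0.0982, 0.069, np.float64(-1.42)) -> [1.1, 2.0, 47.4] [0.0, 0.002, 0.001] rows 1.0
```

>>> arm_command:
  rows: [1,1,1,30,0,0,0,1,1,1,37,0,0,0,1,1,1,41,0,0,0,1,1,1,44,0,0,0,1,1,1,46,0,0,0,1,1,1,46,0,0,0,1,1,1,46,0,0,0]

```text
t: 36.92
eef_pos: [0.4502, -0.0979, 0.072]
tool_rot: [-0.001, 0.997, 0.075, -0.001]
wrist_force: [-4.5, 3.4, 13.2]
finger_gap: 0.0001
gripper_force: 6.3
```

>>> arm_command:
  rows: [1,0,0,-30,0,0,0,1,0,0,-80,0,0,0,1,0,0,-140,0,0,0,1,-30,30,-150,0,0,0,1,-30,30,-150,0,0,0,1,-30,30,-150,0,0,0]

```text
t: 37.67
eef_pos: [0.4257, -0.1322, 0.2207]
tool_rot: [0.0, 0.997, 0.075, -0.0]
wrist_force: [-0.7, -0.2, -0.4]
finger_gap: -0.0004
gripper_force: 0.0
```

```bash
python3 - <<'E'
from h import *
state()
s=snap("scene","sc11")
cv2.imwrite("pics/c10.png",cv2.resize(np.clip(s[120:310,60:400]*1.7,0,255).astype(np.uint8),None,fx=2.2,fy=2.2))
E
```

```text
t 37.675 tcp [ 0.4257 -0.1322  0.2207] gap -0.00035829394429580586 F [-0.7 -0.2 -0.4] gf 0.0
[[ 0.989  0.149 -0.   ]
 [ 0.149 -0.989 -0.   ]
 [-0.     0.    -1.   ]] q [-0.67  0.15  1.06  1.82 -0.14  1.25 -1.  ]
```

View pics/c10.png

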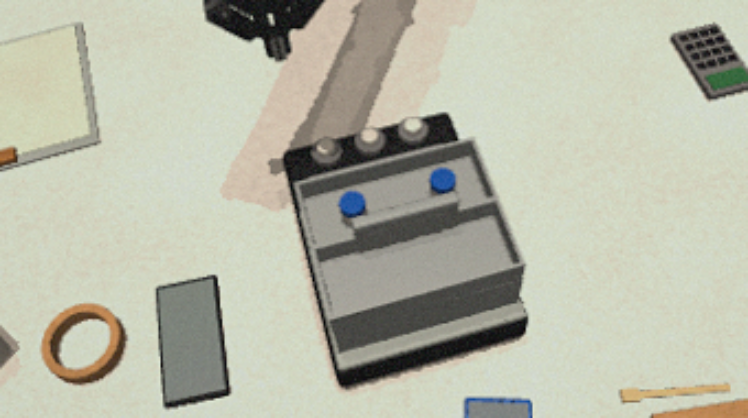

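Both small pots are standing at (352,203) and (443,180), the tray is seated, the keys are up, and the tape, phone and calculator have not moved. Handing in.

```bash
python3 -c "
from plant import job
print(job.finish_job())"
```

```text
the job is handed in; nothing more can be done
None
```

I did every step and handed the job in after about 38 s of robot time, but no verdict came back: two large pots are in the base tray, the upper tray is seated flush, two small pots are in it, and the keys were pressed left, middle, right; the middle-key press reached 44 N at the wrist with the fingertips, above the 40 N limit set for the arm and gripper body.

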